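# Unlock the eccentric cam and push the carrot feed slide home

### The arm

A 7-joint arm with a two-finger parallel gripper is mounted at the origin on the work surface; the furniture and walls round the work are solid. World frame = base frame: x ahead of the robot, y to its left, z up, the work surface at z = 0. Lengths are in m, angles in rad, forces in N, time in s.
With the tool pointing down it reaches from about 0.35 to 0.775 m from the base axis. Payload 3.1 kg.
Tool frame: the origin (TCP) lies at the very end of the fingers, on their centre line; the grasp point (between the pads) lies 19 mm behind it; x points along the fingers, y is the direction in which the jaws open and shut, and the axes are right-handed (so a half turn about x gives the same grasp; the last joint's range is limited). The gripper opens to 85 mm and grips with 20 to 120 N. Pads are 22 mm wide; open, the fingers measure 114 mm over their backs; the gripper's body (76 mm by 85 mm) begins 54 mm behind the grasp point. The pads swing forward as they close: fully open they stand 13 mm farther back than shut.
Start: joints at [-1.307, 0.311, 0.014, 1.512, -0.004, 1.319, -0.027], TCP at [0.166, 0.525, 0.201] pointing down, gripper open.
Joint ranges: [-2.7, 2.7], [-0.3, 1.91], [-1.27, 1.3], [0.12, 2.57], [-1.44, 4.58], [0.2, 2.03], [-3.05, 3.05]. Speed limits (rad/s): [2.79, 2.79, 3.14, 3.14, 3.14, 3.14, 3.14].

### API

Orientations are given as a rotation vector (axis times angle).
In Python, from cell import sensors, capture, order gives the robot as it stands.
- The arm moves only by the shell command python3 -m handwheel 'ROWS' [FORCE]. ROWS is JSON, a list of rows, each a list of 3 entries, a list of its own where there are three numbers: the shift along the tool's x, y, z in mm, then the turn, a rotation vector about the tool's x, y, z in rad, then the opening, from -1 (shut) to 1 (fully open), so that 0 is half open. A call has 1 to 10 rows; each row is the pose to reach, as a shift and turn from the pose commanded when the call began, along the tool's axes at that moment; what a row does not reach only later rows make up. A row lasts 1/8 s, in which the tool goes at most 62.5 mm and 10.7 degrees, less where a joint would pass 70% of its speed; a pose out of reach is approached as far as the arm can. A call with a gripper value outside its range is refused whole. The fingers move at their own pace and stop on an object; FORCE is the grip in N (left out, the last holds). Time passes only in rows, so rows that repeat a pose let the fingers close. It gives the time, the measured TCP pose, the force and the opening at its end, in the units of the state.
- sensors.read_state(): the state, without advancing time (a new reading comes with each control period).
- capture(name): name is "side" or "top" or "wrist"; returns a dict with "color" (400x640x3 uint8, red, green, blue), "camera_matrix" (3x3 intrinsics, pixels), "dist" ([k1, k2, p1, p2, k3] as OpenCV has them; the pictures are not rectified), "R" (3x3) and "t" (3): a world point X has camera coordinates R X + t. Camera axes: x right, y down, z forward; pixel columns grow to the right and rows downward; lengths in m; the calibration is good to about 2 mm. A picture is of the moment at which its call begins. There is no depth.
- order.close_job(): hands the job in, once; it reports no verdict.
The state is a dict: "clock": time; "q": joint angles; "dq": joint speeds; "tau": joint torques, N m; "eef_pos": TCP position; "ee_rot": TCP orientation; "force": force on the tool from outside, world axes, zero at the start; "wrist_torque": the same for the moment, N m; "gripper_width": finger opening in m.
Only numpy, scipy, OpenCV 4.12 (cv2) and the standard library are available. Lean on these libraries where they do the work, as an engineer would, in place of code of your own. Each camera call takes 0.05 s, during which the arm holds its last target.

### The job

Unlock the carrot jig and feed the carrot up to its end stop: with the fingertips, first push the lever of the yellow eccentric cam all the way round until it points straight forward along the jig (low point to the roller), and only then push the blue slide fully forward (it has an upright tab for this), so that the slide pushes the carrot along. This is all pushing: do not touch or lift the carrot itself, and leave the other loose things where they are. Finish with the cam still low, the slide home and the fingers clear of everything.

Things in the scene. Friction and masses are not known exactly. Their poses are not given: they have to be found in the camera images.
- jig: Fixed jig on a white base plate, 240 (x) x 170 (y -90 to +80) x 12 mm. Origin: on the table, under the middle of its length. +x is 'forward' (feed direction, away from the robot), +y left, z up. A channel 36 mm wide runs along x at y = +50 mm (walls 34 mm above the table) to an end stop with its inner face at x = +105 mm, top z = 46 mm. A pin marks the lever's stop, top z = 62 mm.
- cam (a joint): Angle of the yellow cam disc and its lever, rad. 0 = low point towards the slide's roller, lever pointing straight forward (jig +x), at a hard stop. Grows clockwise seen from above: at 1.57 the lever points to jig -y (right); 2.6 is the other stop. Starts at 1.8 to 2.5, where the disc blocks the roller. 6 to 7 N at the post turns it; it stays where left; pushing the slide does not turn it.
- lever_post (a point): Middle of the upper part of the black upright post on the cam lever: 16 mm diameter, 80 mm from the pivot, top at z = 110 mm; this point is at z = 90 mm. The flat steel lever bar from pivot to post is 14 mm wide, top z = 60 mm, so fingertips stay above 64 mm. To unlock, push the post counterclockwise seen from above, along an arc about the pivot.
- feed_slide (a joint): Travel of the blue follower slide along jig +x, in m: 0 = back (start), 0.038 = fully forward (hard stop). Needs about 2 N and stays where it is left. Its roller (jig y = -40 mm) runs against the cam disc: with the cam locked the slide stops after 6 to 22 mm.
- push_tab (a point): Point on the rear (jig -x) face of the blue slide's upright push tab, at z = 85 mm and the middle of its width. The tab is 36 mm wide (jig y), 10 mm thick, top at z = 105 mm. Behind it the slide's cross arm has its top at z = 48 mm.
- carrot: Orange peeled carrot piece, 61 mm long and 28 mm in diameter, lying loose in the channel along jig x, just ahead of the slide. Origin: the middle of its underside.
- carrot_end: Bystander: short carrot end standing upright, 38 mm across, 45 mm high. Origin: centre of its underside.
- label_roll: Bystander: white label roll, 68 mm across, 40 mm high. Origin: centre of its underside.
- marker: Bystander: red marker pen lying on the table, 131 mm long, 16 mm high. Origin: middle of its underside.
- cam_pivot (a point): Upright axis of the cam, at jig x = +10, y = -40 mm; this point is at z = 50 mm, the top of the yellow disc (radius 34 mm, its centre 20 mm from the axis, towards the lever).
- dial_scale: Fixed green dial scale left of the jig, never used: keep clear of it. Origin: centre of its underside. Its flat square tray, 222 x 222 mm, is centred over the origin with its top 230 mm above the table and overhangs the green body.
There are look-alikes about, which are no part of the job. Leave any black or pink look-alike of the carrot alone.

How it is judged:
On the way, in this order (a step that is already met when the one before it is completed fails the run):
1. the cam is turned to its low point (within 0.3 rad) while the slide is still back (less than 6 mm forward) (value of joint cam below 0.3 rad and value of joint feed_slide below 0.006 m), for 0.2 s.
2. the slide is pushed fully forward (at least 35.5 of 38 mm) (value of joint feed_slide above 0.0355 m), for 0.2 s.
At the end, for the whole second after the job is handed in: The cam is within 0.3 rad of its low point, the slide at least 35.5 mm forward (of 38), the carrot at rest in the channel at the end stop (its middle 64 to 80 mm ahead of the jig's origin) (value of joint cam below 0.3 rad and value of joint feed_slide above 0.0355 m and x of carrot in the frame of jig between 0.064 and 0.08 m and y of carrot in the frame of jig between 0.042 and 0.058 m and z of carrot in the frame of jig below 0.035 m and linear speed of carrot below 0.02 m/s); the robot touches nothing.
It fails at once if the slide is pushed more than 6 mm forward before the cam is at its low point (value of joint feed_slide above 0.006 m and value of joint cam above 0.35 rad).
It fails at once if the fingers touch the carrot (contact force between the fingers and carrot above 1 N).
It fails at once if the carrot is lifted out of the channel (z of carrot in the frame of jig above 0.035 m).
It fails at once if a bystander is moved more than 20 mm (distance of any of carrot_end, label_roll, marker from where it was at the start of the episode above 0.02 m).
It also fails if it takes over 53 s, if anything falls off the work surface, if the arm or the gripper's body presses on something with over 40 N, if the wrist force passes 120 N, or if a joint passes its speed limit or range.

## Working session

There is one attempt and no reset: what is moved stays moved. The work goes in short steps, Python scripts to look and compute and a shell command to move; the robot and the scene stay as the last step left them, time stands still between calls to the robot, and variables do not carry over. Pictures are saved under pics/ and viewed, and the job is handed in when it is done.

```bash
ls; mkdir -p pics
python3 - <<'E'
from cell import sensors,capture
import cv2,numpy as np
print(sensors.read_state())
for n in ["side","top","wrist"]:
    c=capture(n); cv2.imwrite(f"pics/{n}0.png",c["color"][:,:,::-1])
    print(n,c["camera_matrix"].round(1).tolist(),np.round(c["dist"],4),c["R"].round(4).tolist(),np.round(c["t"],4))
E
```

```text
pics
{'clock': 0.0, 'q': array([-1.30671711,  0.31172915,  0.01399645,  1.5130935 , -0.00441061,
        1.31918535, -0.02719888]), 'dq': array([ 0.00198763, -0.00119896, -0.00047353, -0.00159317, -0.00141172,
        0.0008756 ,  0.00255931]), 'tau': array([-5.52789515e-04, -3.79918849e+01,  1.45789166e-01, -2.30592656e+01,
        1.23337470e-02,  1.38768161e-02,  2.94711072e-06]), 'eef_pos': array([0.16531536, 0.5237138 , 0.20000454]), 'ee_rot': array([ 0.23807651,  1.55772183, -0.24180899]), 'force': array([-0.1112571 ,  0.0329385 ,  0.16521992]), 'wrist_torque': array([-0.01212144, -0.02227368,  0.0218992 ]), 'gripper_width': 0.08558349370806938}
side [[486.9, 0.0, 317.2], [0.0, 486.9, 198.4], [0.0, 0.0, 1.0]] [-0.0564  0.      0.      0.      0.    ] [[0.9821, -0.188, 0.0142], [-0.0801, -0.4847, -0.871], [0.1706, 0.8543, -0.491]] [-0.5202  0.1323  1.309 ]
top [[493.4, 0.0, 324.6], [0.0, 493.4, 201.4], [0.0, 0.0, 1.0]] [-0.1574  0.      0.      0.      0.    ] [[-0.0186, -0.9995, -0.0267], [-0.9847, 0.023, -0.1725], [0.173, 0.0231, -0.9846]] [0.0187 0.549  1.0514]
wrist [[352.8, 0.0, 324.2], [0.0, 352.8, 199.7], [0.0, 0.0, 1.0]] [-0.0471  0.      0.      0.      0.    ] [[0.3004, 0.9538, -0.0023], [0.9113, -0.2863, 0.296], [0.2817, -0.0911, -0.9552]] [-0.5486 -0.0393  0.3799]
```

View pics/top0.png

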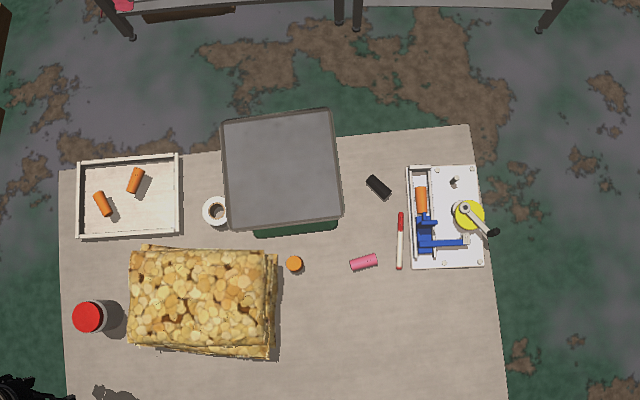

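View pics/side0.png

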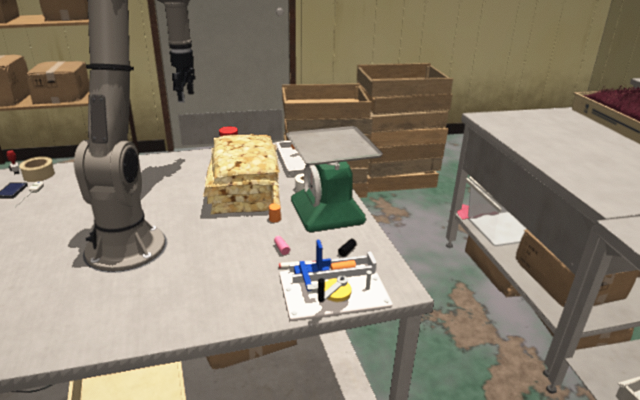

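View pics/wrist0.png

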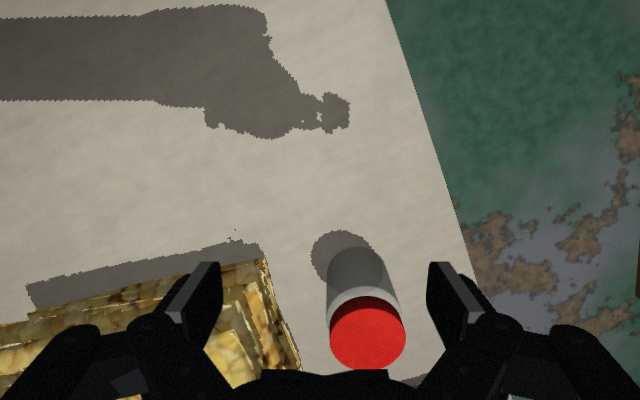

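Top view: the jig is at about (445,217), with the yellow cam at (468,213), post at about (493,233), and blue tab near (425,240). The marker lies beside the jig at (400,240). The dial scale tray and a board stack are in the travel area. I'll zoom in next.

Run:
```python
import cv2
a=cv2.imread("pics/top0.png")[145:285,380:520]; cv2.imwrite("pics/topz.png",cv2.resize(a,(560,560),interpolation=cv2.INTER_CUBIC))
a=cv2.imread("pics/side0.png")[225:325,265:405]; cv2.imwrite("pics/sidez.png",cv2.resize(a,(784,560),interpolation=cv2.INTER_CUBIC))
```

```text
(no output)
```

View pics/topz.png

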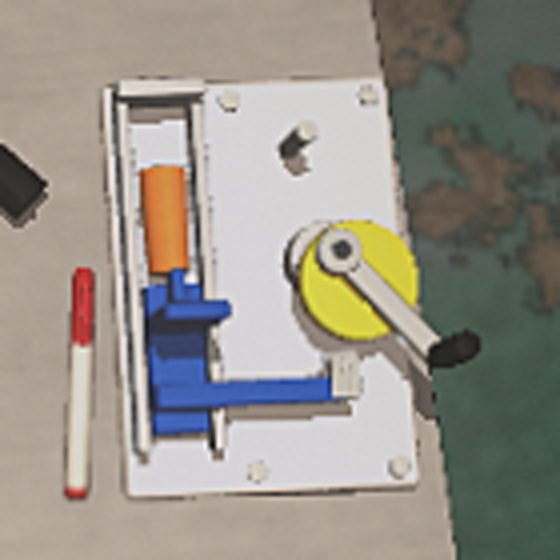

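View pics/sidez.png

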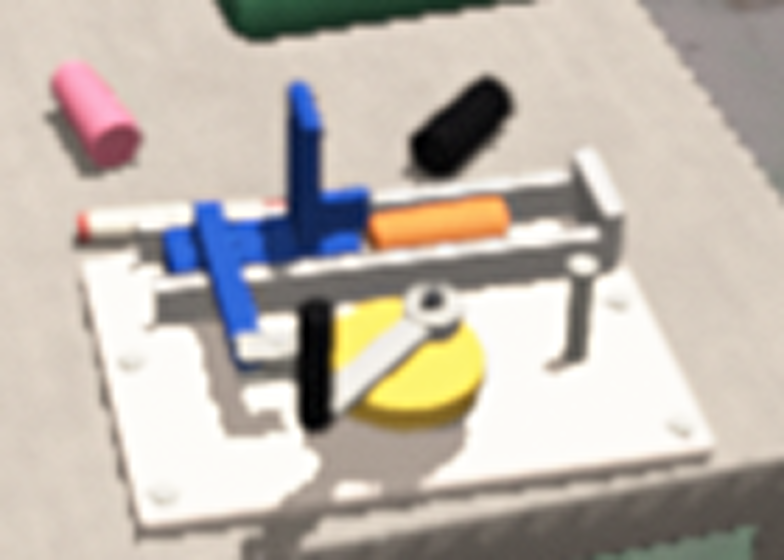

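```bash
cat > h.py <<'E'
import numpy as np,cv2
from scipy.optimize import least_squares
from scipy.spatial.transform import Rotation as Ro
from cell import sensors,capture
def proj(c,P):
    return cv2.projectPoints(np.atleast_2d(P).astype(float),cv2.Rodrigues(c["R"])[0],c["t"],c["camera_matrix"],c["dist"])[0][:,0]
def j2w(p,P):
    P=np.atleast_2d(P);c,s=np.cos(p[2]),np.sin(p[2])
    return np.c_[p[0]+c*P[:,0]-s*P[:,1],p[1]+s*P[:,0]+c*P[:,1],P[:,2]]
def axes():
    s=sensors.read_state(); return s,Ro.from_rotvec(s["ee_rot"]).as_matrix()
E
python3 - <<'E'
from h import *
T=capture("top");S=capture("side")
tp=lambda u,v:(380+u/4-.4,145+v/4-.4); sp=lambda u,v:(265+u/5.6-.4,225+v/5.6-.4)
obs=[(T,tp(130,496),(-.12,.08,.012)),(T,tp(416,487),(-.12,-.09,.012)),(T,tp(385,80),(.12,-.09,.012)),
(T,tp(342,250),(.01,-.04,.062)),(S,sp(140,518),(-.12,-.09,.012)),(S,sp(714,445),(.12,-.09,.012)),(S,sp(85,258),(-.12,.08,.012)),(S,sp(432,300),(.01,-.04,.062))]
def cam(a,z): return (.01+.08*np.cos(a),-.04-.08*np.sin(a),z)
def f(p):
    o=list(obs)
    o+=[(T,tp(462,345),cam(p[3],.11)),(S,sp(318,303),cam(p[3],.11)),
        (S,sp(318,425),cam(p[3],.054))][:2]
    o+=[(T,tp(230,306),(p[4],p[5]-.018,.105)),(S,sp(313,122),(p[4]+.01,p[5]-.018,.105)),(S,sp(298,122),(p[4],p[5]-.018,.105))]
    return np.concatenate([proj(c,j2w(p,P))[0]-uv for c,uv,P in o])
r=least_squares(f,[.65,-.25,0,2.2,-.05,.05],loss="soft_l1")
print(r.x.round(4));print(r.fun.reshape(-1,2).round(1).tolist())
p=r.x; np.save("p.npy",p)
print("pivot",j2w(p,(.01,-.04,.05)),"post",j2w(p,cam(p[3],.09)),"tab",j2w(p,(p[4],p[5],.085)))
s,R=axes();print(R.round(3).tolist())
for c,uv,z,n in[(T,(294,264),.045,"cend"),(T,(400,270),.01,"mk"),(T,(402,213),.01,"mk2"),(T,(222,109),.23,'tr'),(T,(343,216),.23,"tr"),(T,(330,105),.23,"tr"),(T,(228,229),.23,"tr"),(T,(278,258),.1,"stack"),(T,(278,357),.1,"stack"),(T,(130,350),.1,"st"),(T,(104,318),.1,"can")]:
    d=cv2.undistortPoints(np.array([[uv]],float),c["camera_matrix"],c["dist"])[0,0]
    d=c["R"].T@np.r_[d,1];o=-c["R"].T@c["t"];print(n,(o+d*(z-o[2])/d[2]).round(3))
E
```

```text
[ 0.5176 -0.2622  0.0089  2.4436 -0.0311  0.0511]
[[-1.3, 0.1], [1.0, -0.6], [0.7, -1.4], [-0.4, -0.5], [-0.7, -0.2], [0.5, -0.7], [-0.9, -0.7], [-0.1, 0.0], [1.3, 0.0], [-1.1, 0.0], [0.0, 2.6], [1.7, -0.4], [0.2, 0.0]]
pivot [[ 0.52795579 -0.30212591  0.05      ]] post [[ 0.46712575 -0.35408461  0.09      ]] tab [[ 0.48603535 -0.21134578  0.085     ]]
[[-0.0, 0.301, 0.954], [-0.001, 0.954, -0.301], [-1.0, -0.001, 0.0]]
cend [0.412 0.077 0.045]
mk [ 0.395 -0.159  0.01 ]
mk2 [ 0.525 -0.169  0.01 ]
tr [0.705 0.2   0.23 ]
tr [ 0.489 -0.03   0.23 ]
tr [ 0.706 -0.011  0.23 ]
tr [0.469 0.183 0.23 ]
stack [0.422 0.106 0.1  ]
stack [0.219 0.108 0.1  ]
st [0.23  0.425 0.1  ]
can [0.296 0.486 0.1  ]
```

Run:
```python
from h import *
s,R=axes()
for X in [(.2,.47,.30),(.30,.33,.32),(.4,.15,.32)]:
    print((R.T@(np.array(X)-s["eef_pos"])*1e3).round())
```

```text
[-99. -41.  49.]
[-119. -145.  187.]
[-119. -286.  336.]
```

```bash
python3 -m handwheel '[[[-60,0,0],[0,0,0],-0.15],[[-100,-41,49],[0.1,0,0],-0.15],[[-119,-75,100],[0.25,0,0],-0.15],[[-119,-110,145],[0.4,0,0],-0.15],[[-119,-145,187],[0.55,0,0],-0.15],[[-119,-180,224],[0.7,0,0],-0.15],[[-119,-215,262],[0.85,0,0],-0.15],[[-119,-250,300],[0.95,0,0],-0.15],[[-119,-286,336],[1.0,0,0],-0.15],[[-119,-286,336],[1.0,0,0],-0.15]]'
python3 - <<'E'
from h import *
s,R=axes();print(R.round(3).tolist())
p=np.load("p.npy")
post=np.array([0.4671,-0.3541])
for X in [(.45,-.10,.32),(*post,.25),(*post,.16)]:
    print((R.T@(np.array(X)-s["eef_pos"])*1e3).round())
ty=np.arctan2(R[1,1],R[0,1]); print("turn",ty-(np.pi/2+p[2]-p[3]-0))
E
```

```text
clock: 1.5
eef_pos: [0.4017, 0.1456, 0.3205]
ee_rot: [1.02, 1.317, -1.019]
force: [0.4, 0.3, -0.9]
gripper_width: 0.0365
[[0.001, 0.968, 0.252], [-0.001, 0.252, -0.968], [-1.0, 0.001, 0.001]]
[  1. -15. 250.]
[ 71. -63. 500.]
[161. -63. 500.]
turn 1.11835009229576
```

```bash
python3 -m handwheel '[[[0,0,60],[0.15,0,0],-0.15],[[0,-4,120],[0.3,0,0],-0.15],[[0,-8,180],[0.45,0,0],-0.15],[[0,-15,240],[0.6,0,0],-0.15],[[0,-27,300],[0.75,0,0],-0.15],[[0,-40,360],[0.9,0,0],-0.15],[[20,-52,420],[1.02,0,0],-0.15],[[50,-63,475],[1.118,0,0],-0.15],[[71,-63,500],[1.118,0,0],-0.15],[[110,-63,500],[1.118,0,0],-0.15]]'
python3 - <<'E'
from h import *
s,R=axes();print(R.round(3).tolist())
for n in ["top","side","wrist"]:
    c=capture(n);cv2.imwrite(f"pics/{n}1.png",c["color"][:,:,::-1])
a=cv2.imread("pics/side1.png")[180:325,225:425]; cv2.imwrite("pics/sidez1.png",cv2.resize(a,(800,580),interpolation=cv2.INTER_CUBIC))
E
```

```text
clock: 2.75
eef_pos: [0.4703, -0.3514, 0.2094]
ee_rot: [1.804, 0.671, -1.805]
force: [0.1, 0.6, -0.5]
gripper_width: 0.0361
[[0.001, 0.656, -0.755], [-0.003, -0.755, -0.656], [-1.0, 0.003, 0.002]]
```

View pics/wrist1.png

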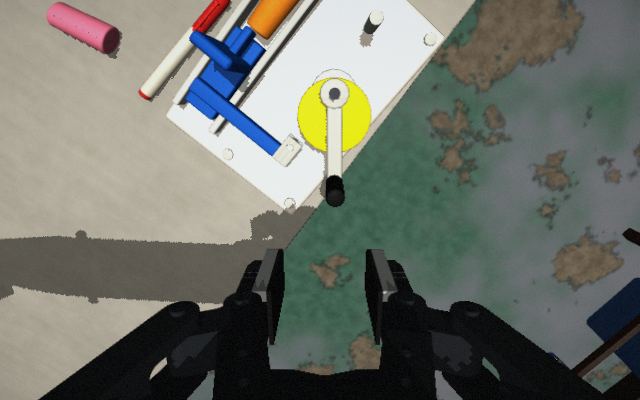

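View pics/sidez1.png

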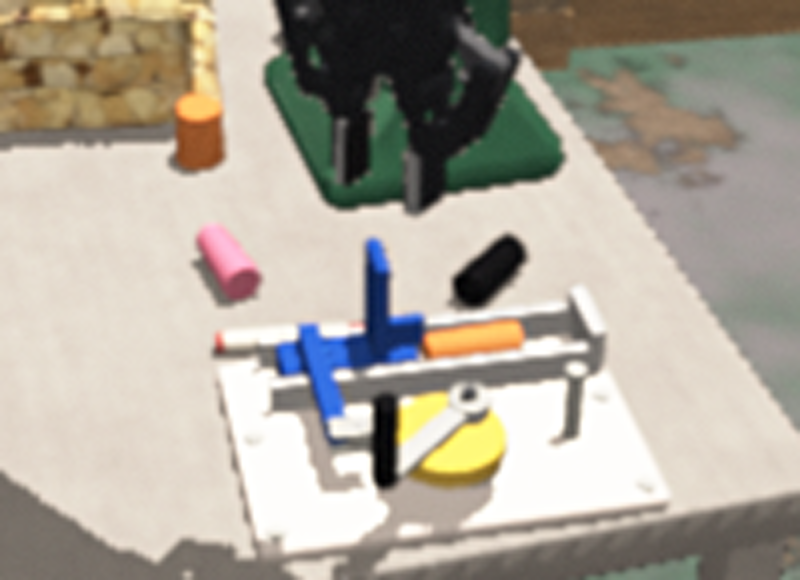

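The wrist view is sharp: hub (335,93), post top (336,188), plate rear-left corner (166,116), rear-right near (287,210), front-right (445,38). The lever lines up with the tool's symmetry axis. I'll refit with these points.

Run:
```python
import cv2
a=cv2.imread("pics/wrist1.png")[0:240,130:460]; cv2.imwrite("pics/wz1.png",cv2.resize(a,(792,576),interpolation=cv2.INTER_CUBIC))
```

```text
(no output)
```

View pics/wz1.png

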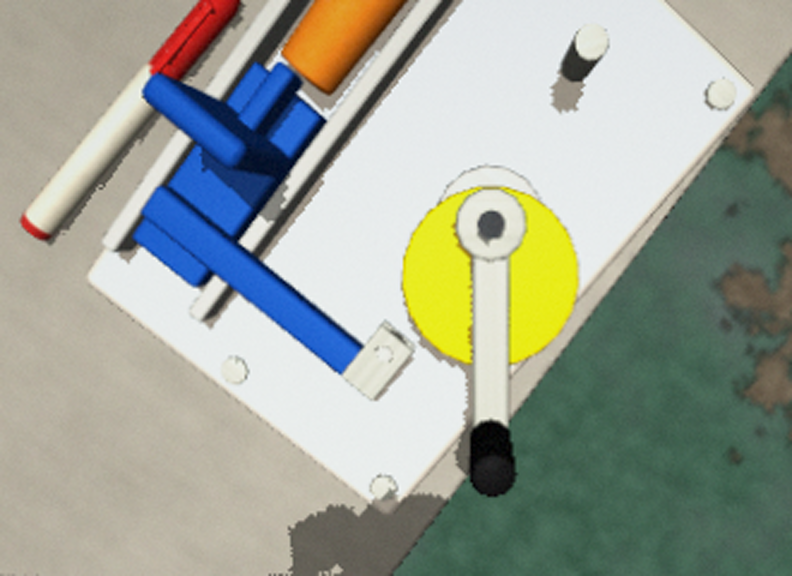

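Run:
```python
from h import *
W=capture("wrist")
w=lambda u,v:(130+u/2.4-.3,v/2.4-.3)
def cam(a,z): return (.01+.08*np.cos(a),-.04-.08*np.sin(a),z)
def f(p):
    o=[(w(88,280),(-.12,.08,.012)),(w(388,513),(-.12,-.09,.012)),(w(752,88),(.12,-.09,.012)),(w(491,224),(.01,-.04,.062)),(w(493,474),cam(p[3],.11)),
    (w(145,92),(p[4],p[5]+.018,.105)),(w(224,167),(p[4],p[5]-.018,.105))]
    return np.concatenate([proj(W,j2w(p,P))[0]-uv for uv,P in o])
r=least_squares(f,np.load("p.npy"))
p=r.x;print(p.round(4),r.fun.reshape(-1,2).round(1).tolist()); np.save("pw.npy",p)
s,R=axes()
print("pivot",j2w(p,(.01,-.04,.05)).round(4),"post",j2w(p,cam(p[3],.09)).round(4),"tab",j2w(p,(p[4],p[5],.085)).round(4))
print(s["clock"],s["eef_pos"],(R.T@(j2w(p,cam(p[3],.07))[0]-s["eef_pos"])*1e3).round(1), "turn",np.arctan2(R[1,1],R[0,1])-(np.pi/2+p[2]-p[3]))
```

```text
[ 0.5203 -0.2633  0.0267  2.4441 -0.0292  0.0508] [[-3.1, 0.2], [0.7, 2.4], [2.4, 0.3], [-0.1, -0.8], [-0.0, -0.9], [-3.4, -0.6], [3.4, 0.7]]
pivot [[ 0.5313 -0.303   0.05  ]] post [[ 0.4714 -0.356   0.09  ]] tab [[ 0.4897 -0.2134  0.085 ]]
2.95 [ 0.4708538  -0.34701107  0.20998586] [140.    7.4   5.6] turn -0.004247186446482254
```

The arm was still settling when that picture was taken, so I'll retake it and keep its calibration with it.

Run:
```python
from h import *
import pickle
W=capture("wrist");pickle.dump(W,open("W2.pkl","wb")); s,R=axes();print(s["eef_pos"],s["dq"].round(3))
a=W["color"][0:240,130:460,::-1]; cv2.imwrite("pics/wz2.png",cv2.resize(a,(792,576),interpolation=cv2.INTER_CUBIC))
```

```text
[ 0.47128398 -0.34784658  0.21129332] [-0.001 -0.019  0.013 -0.022  0.002 -0.005  0.001]
```

View pics/wz2.png

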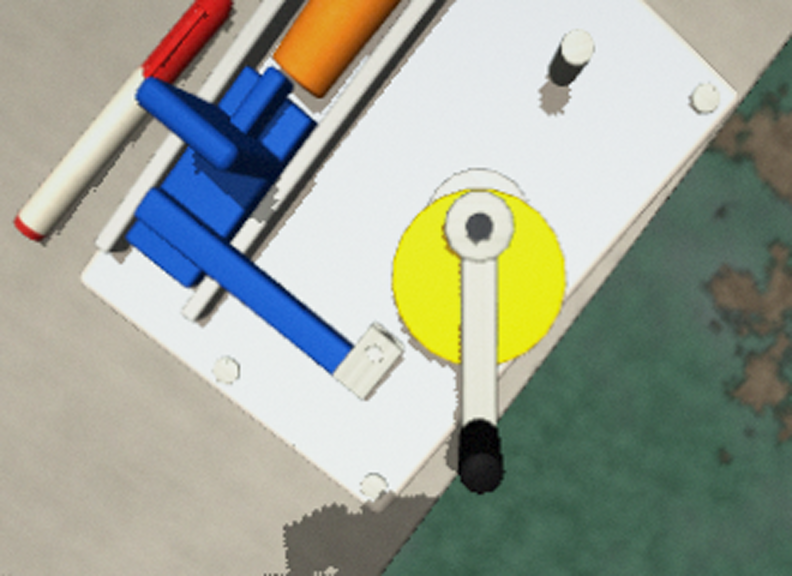

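Run:
```python
from h import *
import pickle
W=pickle.load(open("W2.pkl","rb"))
w=lambda u,v:(130+u/2.4-.3,v/2.4-.3)
def cam(a,z): return (.01+.08*np.cos(a),-.04-.08*np.sin(a),z)
def f(p):
    o=[(w(82,280),(-.12,.08,.012)),(w(378,512),(-.12,-.09,.012)),(w(737,93),(.12,-.09,.012)),(w(480,226),(.01,-.04,.062)),(w(481,472),cam(p[3],.11)),
    (w(137,93),(p[4],p[5]+.018,.105)),(w(216,167),(p[4],p[5]-.018,.105))]
    return np.concatenate([proj(W,j2w(p,P))[0]-uv for uv,P in o])
r=least_squares(f,np.load("p.npy"))
p=r.x;print(p.round(4),r.fun.reshape(-1,2).round(1).tolist()); np.save("pw.npy",p)
s,R=axes()
print("pivot",j2w(p,(.01,-.04,.05)).round(4),"post",j2w(p,cam(p[3],.09)).round(4),"tab",j2w(p,(p[4],p[5],.085)).round(4))
print(s["clock"],s["eef_pos"],(R.T@(j2w(p,cam(p[3],.07))[0]-s["eef_pos"])*1e3).round(1), "turn",np.arctan2(R[1,1],R[0,1])-(np.pi/2+p[2]-p[3]))
```

```text
[ 0.5186 -0.2621  0.0239  2.4419 -0.0285  0.0504] [[-4.1, 0.2], [0.7, 2.7], [3.5, -0.4], [-0.3, -0.9], [-0.0, -0.1], [-3.3, -0.8], [3.3, 0.9]]
pivot [[ 0.5296 -0.3018  0.05  ]] post [[ 0.4696 -0.3548  0.09  ]] tab [[ 0.4889 -0.2124  0.085 ]]
3.0 [ 0.47128398 -0.34784658  0.21129332] [141.3   3.9   6. ] turn -0.0036754951452416806
```

Run:
```python
from h import *
s,R=axes();print(s["eef_pos"],(R.T@(np.array([.4684,-.3544,.07])-s["eef_pos"])*1e3).round(1))
```

```text
[ 0.47128398 -0.34784658  0.21129332] [141.3   2.8   6.6]
```

```bash
python3 -m handwheel '[[[20,3,7],[0,0,0],-0.15],[[50,3,7],[0,0,0],-0.15],[[80,3,7],[0,0,0],-0.15],[[80,3,7],[0,0,0],-0.15],[[80,3,7],[0,0,0],-0.15]]'
python3 - <<'E'
from h import *
W=capture("wrist");S=capture("side");s,R=axes();print(s["eef_pos"],s["clock"],(R.T@(np.array([.4684,-.3544,.07])-s["eef_pos"])*1e3).round(1),R.round(3).tolist())
cv2.imwrite("pics/w3.png",W["color"][:,:,::-1])
a=S["color"][200:325,245:405,::-1]; cv2.imwrite("pics/s3.png",cv2.resize(a,(640,500),interpolation=cv2.INTER_CUBIC))
E
```

```text
clock: 3.62
eef_pos: [0.4682, -0.3561, 0.1325]
ee_rot: [1.804, 0.674, -1.8]
force: [1.0, 0.1, 0.7]
gripper_width: 0.0361
[ 0.46805301 -0.35634732  0.13246933] 3.725 [62.5 -1.5 -1.5] [[0.003, 0.658, -0.753], [-0.002, -0.753, -0.658], [-1.0, 0.004, -0.001]]
```

View pics/w3.png

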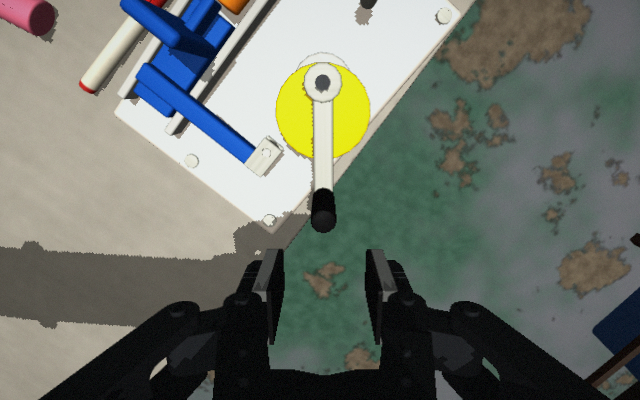

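View pics/s3.png

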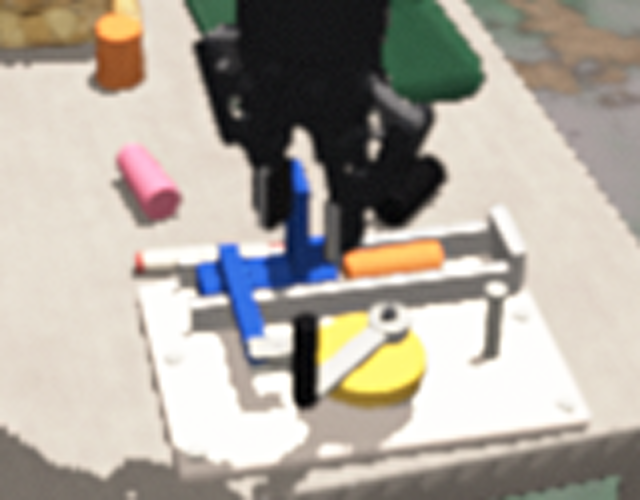

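The side view shows the blue tab in front of the fingertips, which shouldn't be possible if the fingers are over the post. I'll check by projecting the TCP.

Run:
```python
from h import *
W=capture("wrist");S=capture("side");T=capture("top");s,R=axes()
t=s["eef_pos"];P=np.array([t,t-[0,0,.02],[.4684,-.3544,.11],t+R[:,1]*.018,t-R[:,1]*.018])
print("wrist",proj(W,P).round().tolist());print("side",proj(S,P).round().tolist(), "zoomed",((proj(S,P)-[245,200])*4).round().tolist());print("top",proj(T,P).round().tolist())
for c in (W,S,T): print(-c["R"].T@c["t"])
cv2.imwrite("pics/t3.png",cv2.resize(T["color"][120:310,370:560,::-1],(570,570)))
```

```text
wrist [[322.0, 238.0], [322.0, 225.0], [321.0, 221.0], [356.0, 238.0], [288.0, 238.0]]
side [[321.0, 271.0], [321.0, 279.0], [321.0, 279.0], [328.0, 275.0], [314.0, 268.0]] zoomed [[303.0, 285.0], [303.0, 315.0], [304.0, 315.0], [331.0, 298.0], [276.0, 272.0]]
top [[500.0, 229.0], [497.0, 231.0], [497.0, 230.0], [506.0, 224.0], [494.0, 235.0]]
[ 0.52407233 -0.30652402  0.30557466]
[ 0.29817274 -1.15188584  0.76535583]
[ 0.35907514 -0.01822519  1.13042513]
```

View pics/t3.png

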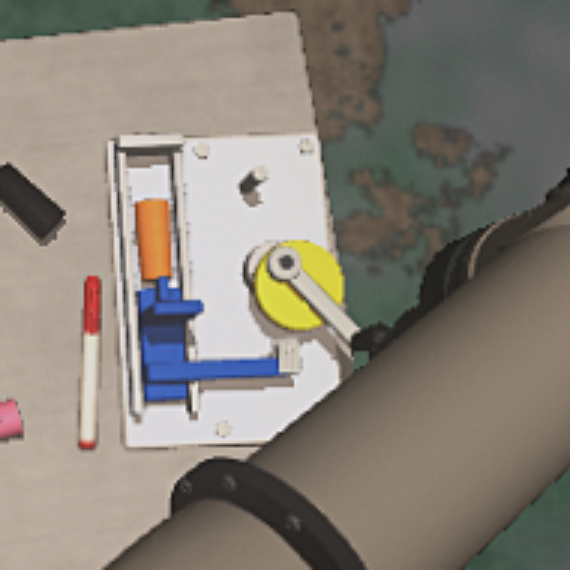

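Top view: the gripper is next to the post at about (365,338) in the crop. The tab is just showing through the gap between the fingers. The tips look a bit higher than the TCP, as expected for partly open pads. I'll go down and check again.

```bash
python3 -m handwheel '[[[20,-1.5,-1.5],[0,0,0],-0.15],[[40,-1.5,-1.5],[0,0,0],-0.15],[[58,-1.5,-1.5],[0,0,0],-0.15],[[58,-1.5,-1.5],[0,0,0],-0.15],[[58,-1.5,-1.5],[0,0,0],-0.15]]'
python3 - <<'E'
from h import *
W=capture("wrist");S=capture("side");s,R=axes();print(s["eef_pos"],s["clock"],(R.T@(np.array([.4684,-.3544,.07])-s["eef_pos"])*1e3).round(1))
cv2.imwrite("pics/w4.png",W["color"][:,:,::-1])
a=S["color"][225:325,255:395,::-1]; cv2.imwrite("pics/s4.png",cv2.resize(a,(784,560),interpolation=cv2.INTER_CUBIC))
print(((proj(S,s["eef_pos"])-[255,225])*5.6))
E
```

```text
clock: 4.5
eef_pos: [0.4672, -0.3538, 0.0728]
ee_rot: [1.804, 0.675, -1.803]
force: [1.2, -0.0, 0.8]
gripper_width: 0.0361
[ 0.46745489 -0.35389798  0.07311063] 4.6 [ 3.1  1.  -0.4]
[[364.92171813 375.80136298]]
```

View pics/w4.png

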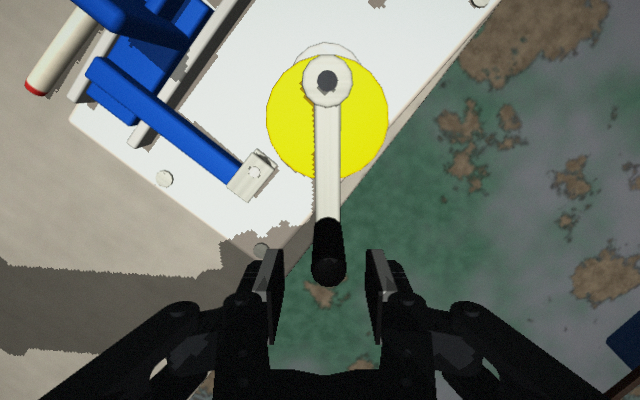

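View pics/s4.png

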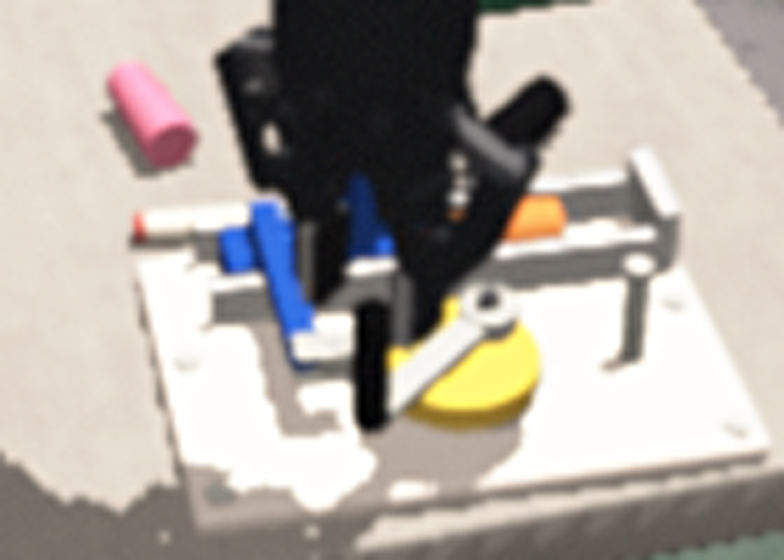

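Run:
```python
from h import *
W=capture("wrist");s,R=axes();t=s["eef_pos"]
for h in (0,.01,.02,.037): print(h,proj(W,np.array([t+[0,0,h]+R[:,1]*.018,t+[0,0,h],t+[0,0,h]-R[:,1]*.018,t+[0,0,h]+R[:,2]*.011,t+[0,0,h]-R[:,2]*.011])).round().tolist())
piv=np.array([.529,-.302]); yaw=.015
print(R.round(3).tolist(),t)
# arc rows, from nominal start
a0=np.pi+np.arctan2(0,0)
th0=-2.428
for c0,ths in (("c1",np.arange(1,11)*.14),("c2",np.arange(1,11)*.14)):
    pass
def rows(base,thb,ths):
    ty=thb+np.pi/2
    y=np.array([np.cos(ty),np.sin(ty)]); z=np.array([-np.cos(thb),-np.sin(thb)])
    # tool y tangent; tool z = x cross y with x down
    z=np.cross([0,0,-1.],[*y,0])[:2]
    for th in ths:
        d=piv+.08*np.array([np.cos(th),np.sin(th)])-base
        print(round(th,3),(d@y*1e3).round(1),(d@z*1e3).round(1),round(thb-th,3))
pos=lambda th:piv+.08*np.array([np.cos(th),np.sin(th)])
rows(pos(th0),th0,th0+.13*np.arange(1,11))
```

```text
0 [[357.0, 239.0], [323.0, 239.0], [290.0, 239.0], [323.0, 257.0], [323.0, 219.0]]
0.01 [[359.0, 247.0], [323.0, 247.0], [288.0, 247.0], [323.0, 266.0], [323.0, 226.0]]
0.02 [[361.0, 255.0], [323.0, 255.0], [286.0, 255.0], [323.0, 276.0], [323.0, 234.0]]
0.037 [[365.0, 273.0], [324.0, 273.0], [282.0, 273.0], [324.0, 295.0], [324.0, 250.0]]
[[0.001, 0.658, -0.753], [-0.001, -0.753, -0.658], [-1.0, 0.002, -0.0]] [ 0.46742503 -0.35377816  0.0730359 ]
-2.298 10.4 -0.7 -0.13
-2.168 20.6 -2.7 -0.26
-2.038 30.4 -6.0 -0.39
-1.908 39.8 -10.6 -0.52
-1.778 48.4 -16.3 -0.65
-1.648 56.3 -23.1 -0.78
-1.518 63.2 -30.9 -0.91
-1.388 69.0 -39.5 -1.04
-1.258 73.7 -48.8 -1.17
-1.128 77.1 -58.6 -1.3
```

The post sits centred between the pads, within about 3 mm. I'll lower 9 mm and follow the arc (radius 80 mm, 0.1 rad per row).

```bash
python3 -m handwheel '[[[5,0,0],[0,0,0],-0.15],[[9,0,0],[0,0,0],-0.15],[[9,8,-0.4],[-0.1,0,0],-0.15],[[9,15.9,-1.6],[-0.2,0,0],-0.15],[[9,23.6,-3.6],[-0.3,0,0],-0.15],[[9,31.2,-6.3],[-0.4,0,0],-0.15],[[9,38.4,-9.8],[-0.5,0,0],-0.15],[[9,38.4,-9.8],[-0.5,0,0],-0.15]]'
python3 - <<'E'
from h import *
W=capture("wrist");S=capture("side");s,R=axes();print(s["eef_pos"],s["force"])
cv2.imwrite("pics/w5.png",W["color"][:,:,::-1])
E
```

```text
clock: 5.65
eef_pos: [0.4972, -0.3749, 0.0624]
ee_rot: [1.465, 1.025, -1.468]
force: [-4.0, 3.5, 2.4]
gripper_width: 0.0361
[ 0.49724039 -0.37489565  0.06242154] [-4.65338805  2.01122522  2.82193965]
```

View pics/w5.png

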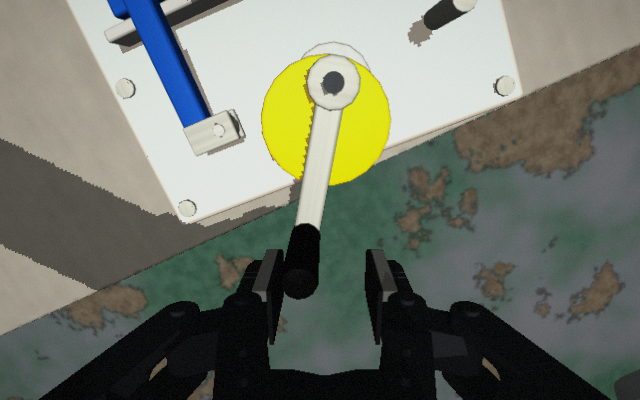

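The left pad is pushing the post, and the lever is turning the right way with about 5 N. I'll carry on.

```bash
python3 -m handwheel '[[[0,8,-0.4],[-0.1,0,0],-0.15],[[0,15.9,-1.6],[-0.2,0,0],-0.15],[[0,23.6,-3.6],[-0.3,0,0],-0.15],[[0,31.2,-6.3],[-0.4,0,0],-0.15],[[0,38.4,-9.8],[-0.5,0,0],-0.15],[[0,45.2,-14],[-0.6,0,0],-0.15],[[0,51.5,-18.8],[-0.7,0,0],-0.15],[[0,57.4,-24.3],[-0.8,0,0],-0.15],[[0,62.7,-30.3],[-0.9,0,0],-0.15],[[0,67.3,-36.8],[-1.0,0,0],-0.15]]'
python3 - <<'E'
from h import *
W=capture("wrist");S=capture("side");s,R=axes();print(s["eef_pos"],s["force"])
cv2.imwrite("pics/w6.png",W["color"][:,:,::-1])
E
```

```text
clock: 7.0
eef_pos: [0.5714, -0.3685, 0.0625]
ee_rot: [0.717, 1.45, -0.728]
force: [-6.5, -2.7, 0.8]
gripper_width: 0.0366
[ 0.57304145 -0.36789945  0.06254137] [-3.08848075 -2.55272138  0.15645783]
```

View pics/w6.png

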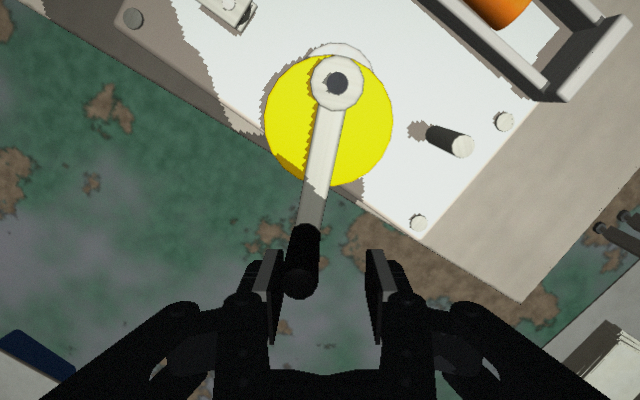

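```bash
python3 -m handwheel '[[[-2,8,-0.4],[-0.1,0,0],-0.15],[[-4,15.9,-1.6],[-0.2,0,0],-0.15],[[-5,23.6,-3.6],[-0.3,0,0],-0.15],[[-5,31.2,-6.3],[-0.4,0,0],-0.15],[[-5,38.4,-9.8],[-0.5,0,0],-0.15],[[-5,45.2,-14],[-0.6,0,0],-0.15],[[-5,51.5,-18.8],[-0.7,0,0],-0.15],[[-5,57.4,-24.3],[-0.8,0,0],-0.15],[[-5,62.7,-30.3],[-0.9,0,0],-0.15],[[-5,65.1,-33.5],[-0.95,0,0],-0.15]]'
python3 - <<'E'
from h import *
W=capture("wrist");s,R=axes();print(s["eef_pos"],s["force"],R.round(3).tolist())
cv2.imwrite("pics/w7.png",W["color"][:,:,::-1])
T=capture("top");cv2.imwrite("pics/t7.png",cv2.resize(T["color"][120:310,370:560,::-1],(570,570)))
E
```

```text
clock: 8.35
eef_pos: [0.6066, -0.3033, 0.0669]
ee_rot: [-0.024, 1.57, 0.013]
force: [1.1, -6.8, -6.0]
gripper_width: 0.0363
[ 0.60672626 -0.30257568  0.06697655] [ 0.57860569 -5.71619047 -5.27111748] [[0.001, -0.025, 1.0], [-0.006, 1.0, 0.025], [-1.0, -0.006, 0.001]]
```

View pics/w7.png

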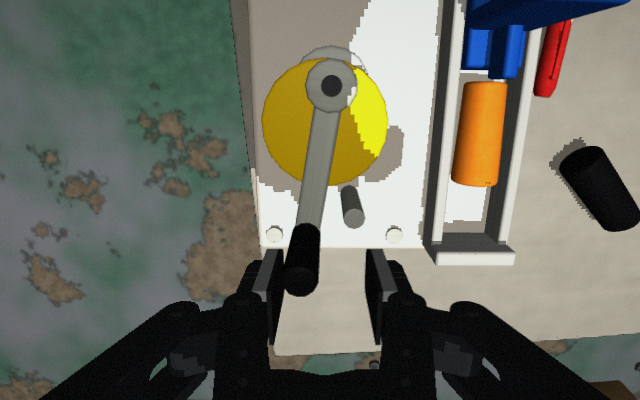

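View pics/t7.png

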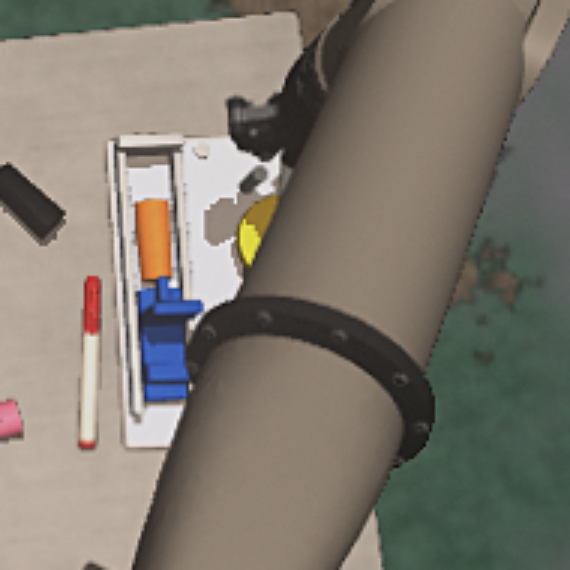

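```bash
python3 -m handwheel '[[[0,6,-0.2],[-0.07,0,0],-0.15],[[0,12,-1],[-0.15,0,0],-0.15],[[0,14,-1.3],[-0.17,0,0],-0.15],[[0,14,-1.3],[-0.17,0,0],-0.15]]'
python3 - <<'E'
from h import *
W=capture("wrist");s,R=axes();print(s["eef_pos"],s["force"],R.round(3).tolist())
cv2.imwrite("pics/w8.png",W["color"][:,:,::-1])
E
```

```text
clock: 8.95
eef_pos: [0.6056, -0.2906, 0.0672]
ee_rot: [-0.157, 1.564, 0.143]
force: [2.6, -7.6, -5.8]
gripper_width: 0.0364
[ 0.60557572 -0.29056087  0.06719374] [ 2.72297662 -6.74304234 -4.87066751] [[0.002, -0.19, 0.982], [-0.009, 0.982, 0.19], [-1.0, -0.009, 0.001]]
```

View pics/w8.png

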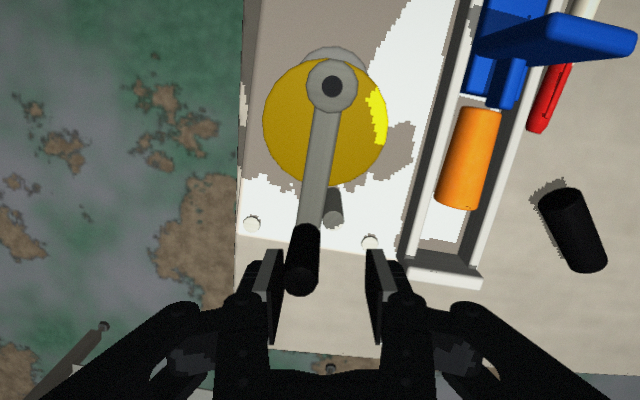

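```bash
python3 -m handwheel '[[[0,3,0],[-0.03,0,0],-0.15],[[0,6,-0.3],[-0.06,0,0],-0.15],[[0,6,-0.3],[-0.06,0,0],-0.15],[[0,6,-0.3],[-0.06,0,0],-0.15]]'
python3 - <<'E'
from h import *
W=capture("wrist");s,R=axes();print(s["eef_pos"],s["force"],R.round(3).tolist())
cv2.imwrite("pics/w9.png",W["color"][:,:,::-1])
E
```

```text
clock: 9.5
eef_pos: [0.6045, -0.2908, 0.0672]
ee_rot: [-0.208, 1.559, 0.181]
force: [6.2, -14.0, -9.9]
gripper_width: 0.0363
[ 0.60451691 -0.29078648  0.06723627] [  5.86927767 -15.05642846  -9.18652349] [[0.005, -0.245, 0.969], [-0.017, 0.969, 0.245], [-1.0, -0.018, 0.001]]
```

View pics/w9.png

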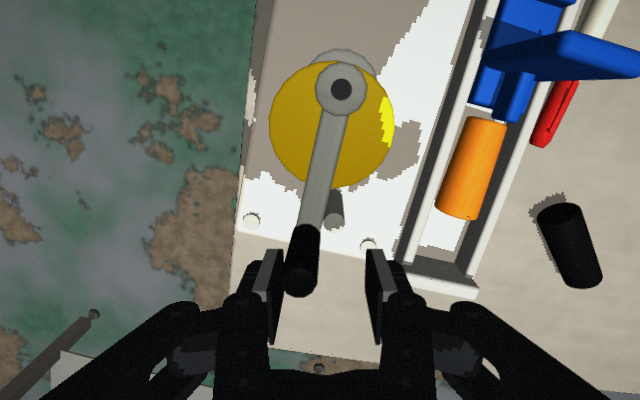

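The force doubled without motion, so the lever is at its hard stop. I'll centre the jaws on the post and lift off.

```bash
python3 -m handwheel '[[[0,-8,0],[0,0,0],-0.15],[[0,-15,0],[0,0,0],-0.15],[[0,-15,0],[0,0,0],-0.15],[[-20,-15,0],[0,0,0],-0.15],[[-50,-15,0],[0,0,0],-0.15],[[-100,-15,0],[0,0,0],-0.6],[[-130,-15,0],[0,0,0],-1],[[-130,-15,0],[0,0,0],-1]]'
python3 - <<'E'
from h import *
W=capture("wrist");S=capture("side");s,R=axes();print(s["clock"],s["eef_pos"],s["force"],R.round(3).tolist())
cv2.imwrite("pics/w10.png",W["color"][:,:,::-1])
a=S["color"][200:325,245:405,::-1]; cv2.imwrite("pics/s10.png",cv2.resize(a,(640,500),interpolation=cv2.INTER_CUBIC))
E
```

```text
clock: 10.55
eef_pos: [0.6103, -0.2928, 0.2021]
ee_rot: [-0.205, 1.554, 0.2]
force: [0.6, 0.8, -0.6]
gripper_width: 0.0001
10.65 [ 0.60799109 -0.29195143  0.19768438] [-1.05678759  0.48042997 -0.92302353] [[-0.0, -0.255, 0.967], [0.001, 0.967, 0.255], [-1.0, 0.001, 0.0]]
```

View pics/w10.png

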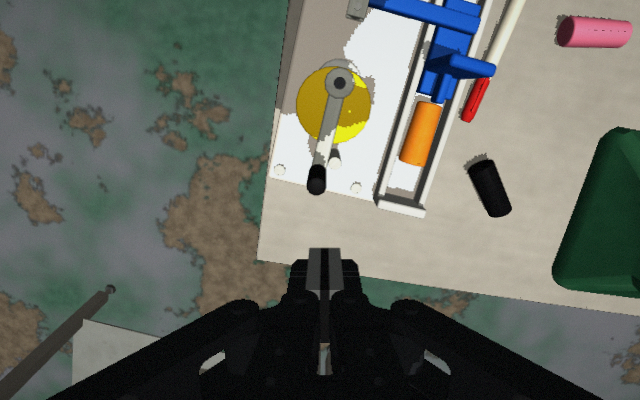

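View pics/s10.png

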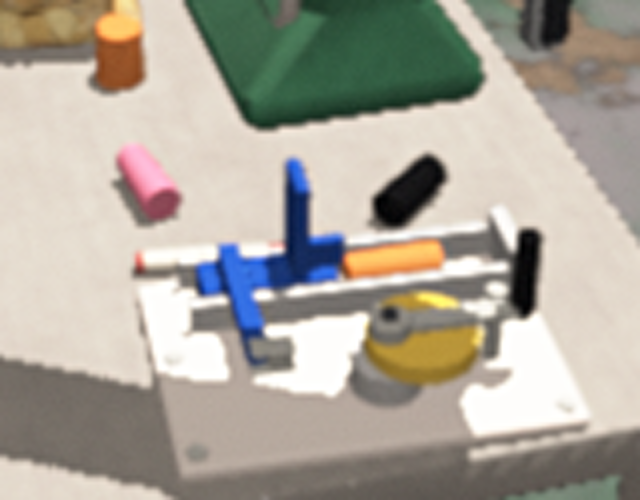

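Lever parallel to the jig, against the pin; the slide has not moved. Next I'll go behind the tab with the fingers shut.

Run:
```python
from h import *
s,R=axes();print(s["eef_pos"],np.arctan2(R[1,1],R[0,1])-np.pi/2-.015)
for X in[(.44,-.2125,.2),(.44,-.2125,.13)]:print((R.T@(np.array(X)-s["eef_pos"])*1e3).round())
```

```text
[ 0.60799109 -0.29195143  0.19768438] 0.24234288000617787
[  -2.  120. -142.]
[  68.  120. -142.]
```

```bash
python3 -m handwheel '[[[-2,35,-45],[0.1,0,0],-1],[[-2,70,-90],[0.2,0,0],-1],[[-2,100,-120],[0.24,0,0],-1],[[-2,120,-142],[0.24,0,0],-1],[[-2,120,-142],[0.24,0,0],-1],[[35,120,-142],[0.24,0,0],-1],[[68,120,-142],[0.24,0,0],-1],[[68,120,-142],[0.24,0,0],-1],[[68,120,-142],[0.24,0,0],-1]]'
python3 - <<'E'
from h import *
W=capture("wrist");S=capture("side");s,R=axes();print(s["clock"],s["eef_pos"],s["force"],R.round(3).tolist())
cv2.imwrite("pics/w11.png",W["color"][:,:,::-1])
a=S["color"][200:325,245:405,::-1]; cv2.imwrite("pics/s11.png",cv2.resize(a,(640,500),interpolation=cv2.INTER_CUBIC))
E
```

```text
clock: 11.78
eef_pos: [0.441, -0.2134, 0.1306]
ee_rot: [-0.013, 1.57, 0.012]
force: [0.8, 0.7, -0.5]
gripper_width: -0.0004
11.875 [ 0.44148131 -0.21367432  0.13145557] [0.08756042 0.33598517 0.96169936] [[0.003, -0.016, 1.0], [-0.001, 1.0, 0.016], [-1.0, -0.001, 0.003]]
```

View pics/w11.png

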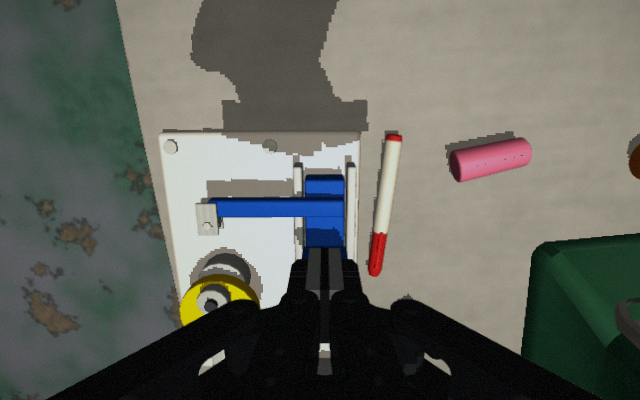

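View pics/s11.png

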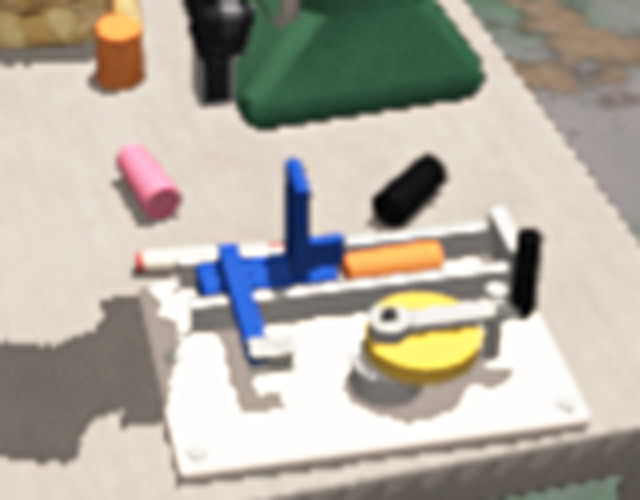

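Fingers are centred on the slide (column 324) and about 35 mm behind the tab. I'll descend and approach.

```bash
python3 -m handwheel '[[[25,1,0],[0,0,0],-1],[[51,1,0],[0,0,0],-1],[[51,1,0],[0,0,0],-1],[[51,1,8],[0,0,0],-1],[[51,1,16],[0,0,0],-1],[[51,1,24],[0,0,0],-1],[[51,1,30],[0,0,0],-1],[[51,1,36],[0,0,0],-1],[[51,1,42],[0,0,0],-1],[[51,1,42],[0,0,0],-1]]'
python3 - <<'E'
from h import *
S=capture("side");s,R=axes();print(s["clock"],s["eef_pos"],s["force"],R.round(3).tolist())
a=S["color"][200:325,245:405,::-1]; cv2.imwrite("pics/s12.png",cv2.resize(a,(640,500),interpolation=cv2.INTER_CUBIC))
E
```

```text
clock: 13.12
eef_pos: [0.4825, -0.2112, 0.079]
ee_rot: [-0.013, 1.571, 0.013]
force: [-0.1, -0.3, 0.6]
gripper_width: -0.0002
13.175 [ 0.48204905 -0.21128108  0.07898425] [ 0.71175877 -0.25238269 -0.39821492] [[-0.0, -0.016, 1.0], [0.0, 1.0, 0.016], [-1.0, 0.0, -0.0]]
```

View pics/s12.png

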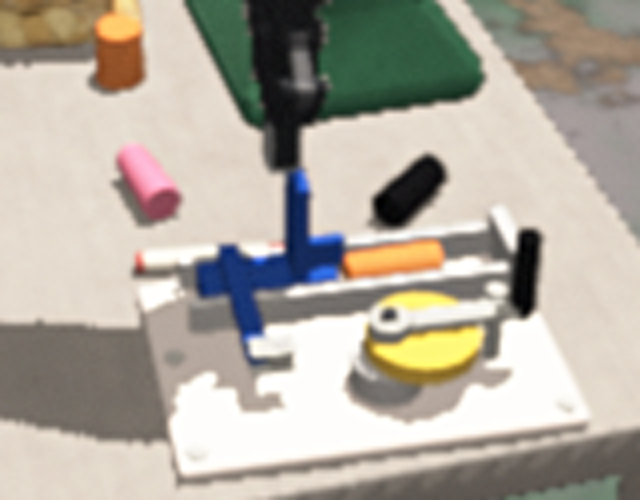

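Run:
```python
from h import *
S=capture("side");W=capture("wrist");s,R=axes();t=s["eef_pos"]
for h in (0,.01,.02,.03): print(h,((proj(S,t+[0,0,h])-[245,200])*4).round(),proj(W,t+[0,0,h]).round())
p=np.load("pw.npy");p0=np.load("p.npy")
for q in (p,p0):
  print(((proj(S,j2w(q,[(q[4],q[5],.105),(q[4],q[5]-.018,.105),(q[4],q[5]+.018,.105)]))-[245,200])*4).round().tolist())
cv2.imwrite("pics/w13.png",W["color"][:,:,::-1])
a=S["color"][215:290,285:385,::-1]; cv2.imwrite("pics/s13.png",cv2.resize(a,(800,600),interpolation=cv2.INTER_CUBIC))
```

```text
0 [[278. 205.]] [[325. 239.]]
0.01 [[279. 191.]] [[325. 247.]]
0.02 [[279. 178.]] [[325. 255.]]
0.03 [[279. 164.]] [[325. 265.]]
[[291.0, 169.0], [298.0, 186.0], [285.0, 152.0]]
[[286.0, 169.0], [292.0, 186.0], [280.0, 152.0]]
```

View pics/s13.png

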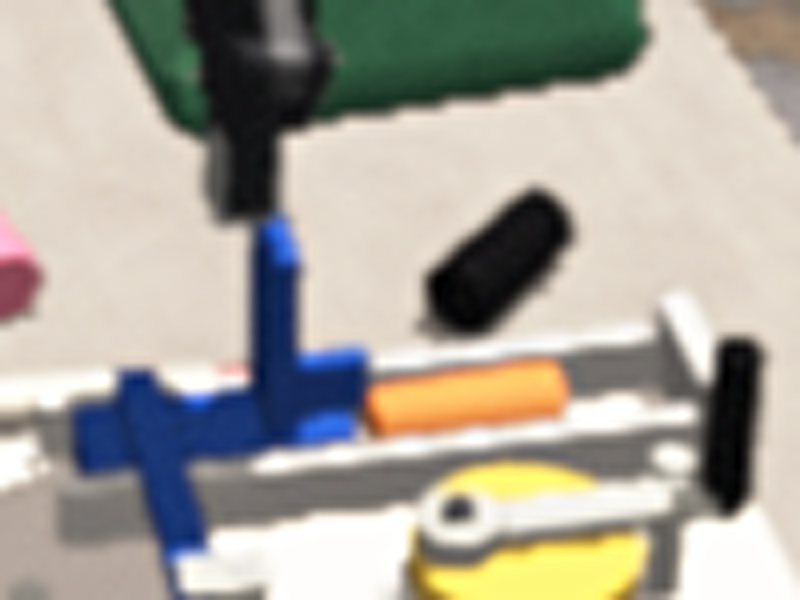

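View pics/w13.png

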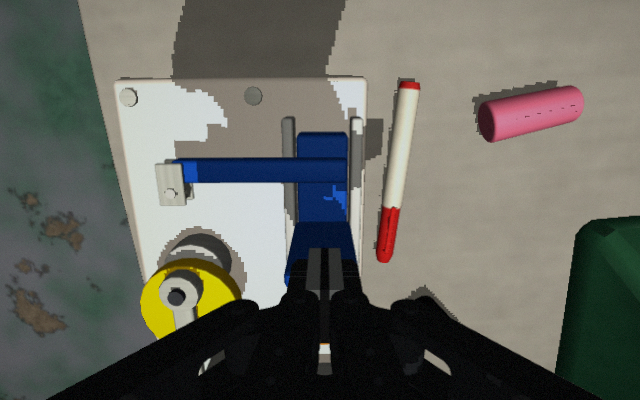

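The side picture puts the visible fingertips at about (240,220) in the crop, level with the tab's top (275,215). That is roughly 25 mm above the reported TCP, and there is no contact force. So I'll back off, go 22 mm lower (TCP z 0.057, still above the 48 mm arm whichever height is right) and approach again.

```bash
python3 -m handwheel '[[[0,0,-10],[0,0,0],-1],[[0,0,-22],[0,0,0],-1],[[0,0,-22],[0,0,0],-1],[[10,0,-22],[0,0,0],-1],[[22,0,-22],[0,0,0],-1],[[22,0,-22],[0,0,0],-1],[[22,0,-22],[0,0,0],-1]]'
python3 - <<'E'
from h import *
S=capture("side");W=capture("wrist");s,R=axes();print(s["clock"],s["eef_pos"],s["force"])
a=S["color"][215:290,285:385,::-1]; cv2.imwrite("pics/s14.png",cv2.resize(a,(800,600),interpolation=cv2.INTER_CUBIC))
print((proj(S,s["eef_pos"])-[285,215])*8)
E
```

```text
clock: 14.15
eef_pos: [0.4601, -0.2116, 0.0568]
ee_rot: [-0.013, 1.571, 0.013]
force: [0.4, -1.1, -0.4]
gripper_width: -0.0001
14.25 [ 0.46043912 -0.21182053  0.05728947] [-0.30876703  0.46945646  0.22433137]
[[167.09254296 356.23488633]]
```

View pics/s14.png

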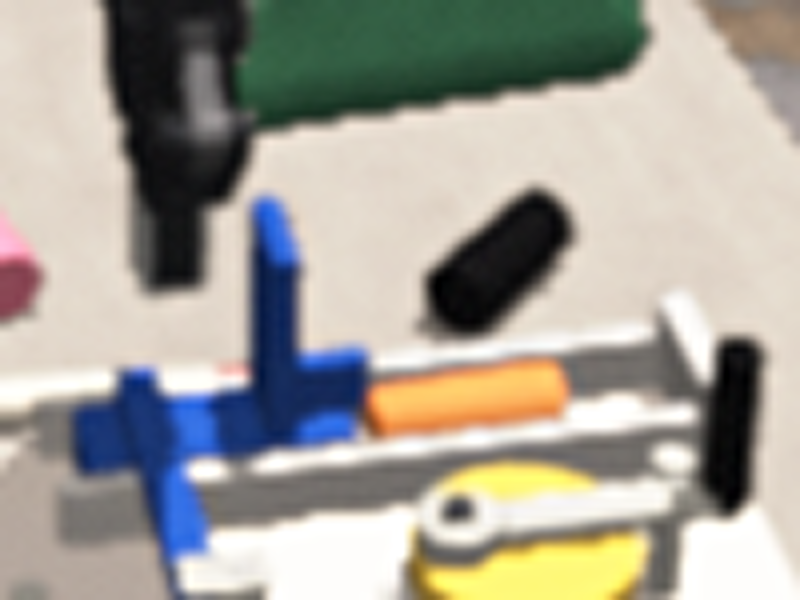

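The tips are now at mid-height of the tab, about 13 mm behind it. Pushing.

```bash
python3 -m handwheel '[[[0,0,5],[0,0,0],-1],[[0,0,10],[0,0,0],-1],[[0,0,14],[0,0,0],-1],[[0,0,18],[0,0,0],-1],[[0,0,22],[0,0,0],-1],[[0,0,26],[0,0,0],-1],[[0,0,30],[0,0,0],-1],[[0,0,34],[0,0,0],-1],[[0,0,38],[0,0,0],-1],[[0,0,38],[0,0,0],-1]]'
python3 - <<'E'
from h import *
S=capture("side");W=capture("wrist");s,R=axes();print(s["clock"],s["eef_pos"],s["force"])
a=S["color"][215:290,285:385,::-1]; cv2.imwrite("pics/s15.png",cv2.resize(a,(800,600),interpolation=cv2.INTER_CUBIC))
E
```

```text
clock: 15.5
eef_pos: [0.4989, -0.211, 0.057]
ee_rot: [-0.013, 1.57, 0.013]
force: [-0.1, 1.1, -0.4]
gripper_width: 0.0002
15.6 [ 0.49887146 -0.21105565  0.05717899] [-1.07178565 -0.96094702  0.8927545 ]
```

View pics/s15.png

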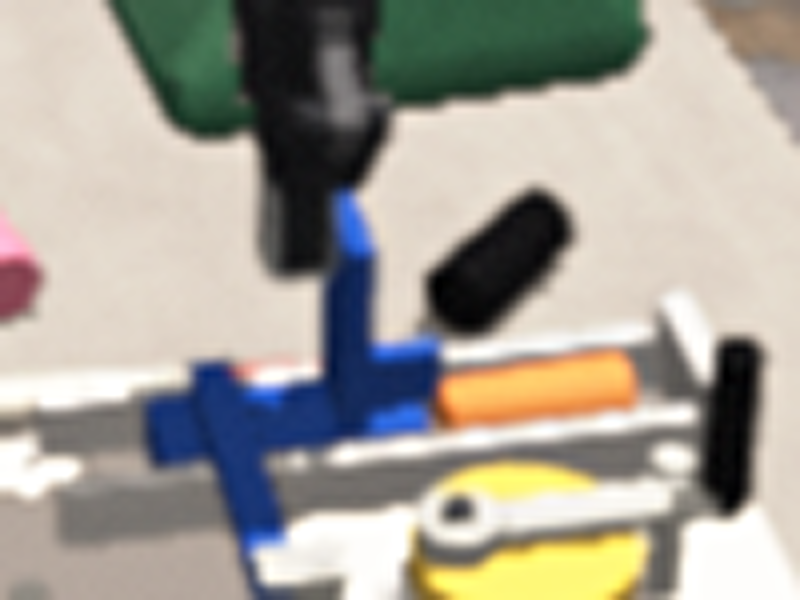

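The slide has moved about 23 mm and the carrot is going along with it. Continuing to the stop.

```bash
python3 -m handwheel '[[[0,0,4],[0,0,0],-1],[[0,0,8],[0,0,0],-1],[[0,0,12],[0,0,0],-1],[[0,0,15],[0,0,0],-1],[[0,0,17],[0,0,0],-1],[[0,0,17],[0,0,0],-1]]'
python3 -m handwheel '[[[0,0,2],[0,0,0],-1],[[0,0,2],[0,0,0],-1],[[0,0,2],[0,0,0],-1]]'
python3 - <<'E'
from h import *
S=capture("side");W=capture("wrist");s,R=axes();print(s["clock"],s["eef_pos"],s["force"])
a=S["color"][215:290,285:385,::-1]; cv2.imwrite("pics/s16.png",cv2.resize(a,(800,600),interpolation=cv2.INTER_CUBIC))
E
```

```text
clock: 16.35
eef_pos: [0.514, -0.2108, 0.057]
ee_rot: [-0.012, 1.573, 0.013]
force: [-5.4, 1.5, 3.5]
gripper_width: 0.0003
clock: 16.73
eef_pos: [0.514, -0.2108, 0.0569]
ee_rot: [-0.011, 1.576, 0.013]
force: [-7.5, 1.6, 7.0]
gripper_width: 0.0002
16.825 [ 0.51394679 -0.21075964  0.05685156] [-8.40031606  0.80970758  5.82449365]
```

View pics/s16.png

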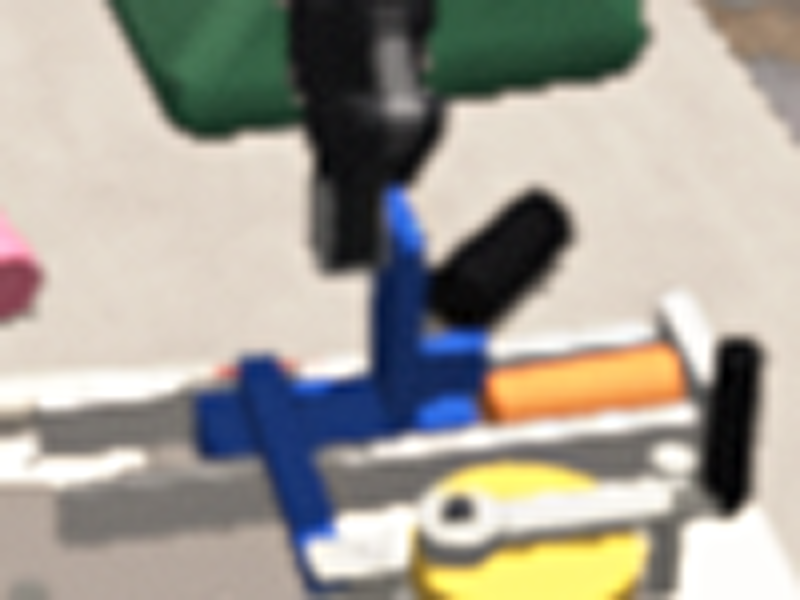

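```bash
python3 -m handwheel '[[[0,0,3],[0,0,0],-1],[[0,0,4],[0,0,0],-1],[[0,0,4],[0,0,0],-1]]'
python3 -m handwheel '[[[0,0,-10],[0,0,0],-1],[[0,0,-25],[0,0,0],-1],[[0,0,-40],[0,0,0],-1],[[0,0,-40],[0,0,0],-1],[[-60,0,-40],[0,0,0],-1],[[-120,0,-40],[0,0,0],-1],[[-170,0,-40],[0,0,0],-1],[[-170,0,-40],[0,0,0],-1],[[-170,0,-40],[0,0,0],-1]]'
python3 - <<'E'
from h import *
S=capture("side");T=capture("top");s,R=axes();print(s["clock"],s["eef_pos"],s["force"])
a=S["color"][215:290,285:385,::-1]; cv2.imwrite("pics/s17.png",cv2.resize(a,(800,600),interpolation=cv2.INTER_CUBIC))
cv2.imwrite("pics/t17.png",T["color"][:,:,::-1])
E
```

```text
clock: 17.2
eef_pos: [0.5138, -0.2108, 0.0566]
ee_rot: [-0.009, 1.584, 0.013]
force: [-15.0, 2.5, 12.6]
gripper_width: -0.0
clock: 18.32
eef_pos: [0.4819, -0.211, 0.2268]
ee_rot: [-0.013, 1.57, 0.013]
force: [-0.0, -0.5, -0.3]
gripper_width: 0.0001
18.425 [ 0.48065168 -0.21070111  0.2253954 ] [-0.1444773   0.03462361  0.27327632]
```

View pics/s17.png

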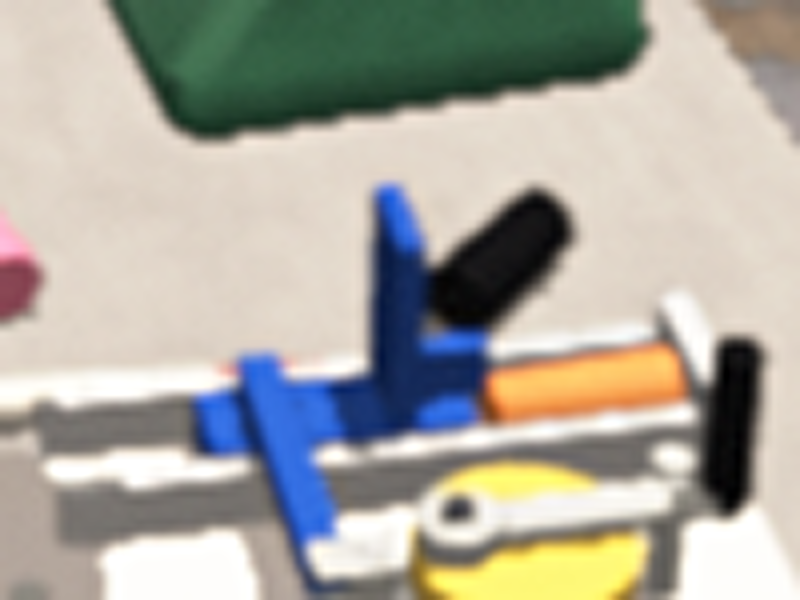

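View pics/t17.png

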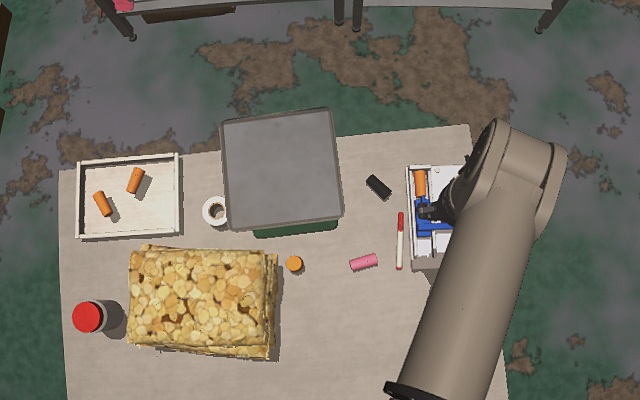

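Run:
```python
from h import *
S=capture("side");p=np.load("p.npy")
for d in (0,.034,.036,.038):
    print(d,((proj(S,j2w(p,[(p[4]+d,p[5]+.018,.105),(p[4]+d,p[5]-.018,.105)]))-[285,215])*8).round().tolist())
for x in (.064,.072,.08): print(x,((proj(S,j2w(p,[(x+.0305,.05,.03),(x-.0305,.05,.03)]))-[285,215])*8).round().tolist())
```

```text
0 [[240.0, 184.0], [264.0, 251.0]]
0.034 [[350.0, 173.0], [377.0, 240.0]]
0.036 [[357.0, 172.0], [383.0, 239.0]]
0.038 [[363.0, 171.0], [390.0, 238.0]]
0.064 [[643.0, 377.0], [454.0, 398.0]]
0.072 [[667.0, 374.0], [479.0, 395.0]]
0.08 [[692.0, 371.0], [504.0, 392.0]]
```

```bash
python3 -c "
from cell import order
print(order.close_job())"
```

```text
the job is handed in; nothing more can be done
None
```

I unlocked the cam first and then pushed the slide home, and the job is handed in; no verdict was reported.

**Cam:** with the jaws loosely around the post, I pushed the lever counterclockwise along its arc. At the end the force rose to about 15 N with no further motion. The pictures after that show the lever parallel to the jig, against its pin.

**Slide:** with the fingers shut, I pushed the tab until the force rose to about 15 N with no further motion. The tab's shift in the side picture matches about 38 mm of travel.

**Carrot and surroundings:** the carrot lies in the channel near the end stop, its middle about 75 mm ahead of the jig origin (allowed 64 to 80). The last side and top pictures show the bystanders unmoved. The fingers were lifted clear (TCP z 0.225 m) and the force read near zero at about 18.4 s.

**Checks that disagreed:**
- **Fingertip height:** the visible fingertips sat about 25 mm above the reported TCP. My first approach to the tab went level with its top without touching it, so I backed off and repeated it 22 mm lower.
- **Jig fit:** the wrist-camera fit left residuals of 3 to 4 pixels. Its jig position still agreed with the top and side views to within 3 mm.

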